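# Switch check of a clamped air grinder

### The arm

A 6-joint arm with a two-finger parallel gripper is mounted at the origin on the work surface. World frame = base frame: x ahead of the robot, y to its left, z up, the work surface at z = 0. Lengths are in m, angles in rad, forces in N, time in s.
With the tool pointing down it reaches from about 0.3 to 0.775 m from the base axis. Payload 14.6 kg.
Tool frame: the origin (TCP) lies midway between the tips of the shut fingers; the grasp point (between the pads) lies 19 mm behind it (ctrl.grip_depth is the z of the grasp point in the tool frame, in m); z points along the fingers, y is the line along which they close (so a half turn about z gives the same grasp; the last joint's range is limited). The gripper opens to 94 mm and grips with 3 to 60 N. Pads are 16 mm wide; open, the fingers measure 119 mm over their backs; the gripper's body (75 mm by 177 mm) begins 78 mm behind the grasp point.
Start: joints at [-1.234, 0.3, 1.521, -0, 1.321, -0.067], TCP at [0.216, -0.506, 0.184] pointing down, gripper open.
Joint ranges: [-3.03, 3.03], [-0.79, 2.21], [0.23, 2.52], [-1.04, 4.18], [0, 3.07], [-2.55, 2.55]. Speed limits (rad/s): [2.22, 2.22, 2.57, 3.14, 3.14, 3.14].

### API

Orientations are given as [roll, pitch, yaw] about the fixed x, y, z axes, in that order (R = Rz(yaw) Ry(pitch) Rx(roll)).
In Python, from station import ctrl gives the robot as it stands. The module is installed in compiled form; this text tells all that it offers.
- The arm moves only by the tool carry_out, never from a script. Its argument "commands" is a list of rows, each a list of 3 entries, a list of its own where there are three numbers: the closure, from 0 (fully open) to 1 (shut), then the shift along the tool's x, y, z in mm, then the turn, a rotation vector about the tool's x, y, z in rad. In form: [[gripper, [tx, ty, tz], [wx, wy, wz]], ...]. A call has 1 to 10 rows; each row shifts and turns the commanded pose from where the row before left it, along the tool's axes as they then stand; what a row does not reach is not made up. A row lasts 1/8 s, in which the tool goes at most 62.5 mm and 10.7 degrees, less where a joint would pass 70% of its speed; a pose out of reach is approached as far as the arm can. A call with a gripper value outside its range is refused whole. The fingers move at their own pace and stop on an object; "squeeze" is the grip in N (left out, the last holds). Time passes only in rows, so rows that do not move let the fingers close. It gives the time, the measured TCP pose, the force, the opening and the grip force at its end, in the units of the state.
- ctrl.get_obs(): the state, without advancing time (a new reading comes with each control period).
- ctrl.camera(name): name is "side" or "top" or "wrist"; returns a dict with "img" (384x512x3 uint8, blue, green, red), "camera_matrix" (3x3 intrinsics, pixels), "rvec" (rotation vector, rad) and "tvec" (3), from world to camera coordinates, as OpenCV has them. Camera axes: x right, y down, z forward; pixel columns grow to the right and rows downward; lengths in m; the calibration is good to about 2 mm. The wrist camera is an equidistant fisheye: a pixel r from the principal point sees the ray r / f radians off the axis. A picture is of the moment at which its call begins. There is no depth.
- ctrl.hand_in(): hands the job in; it is judged then, once.
Trained networks look in the newest picture that a camera, given by its name, has taken for a name from the list of things; names that differ only in an ending like _2 or _b are one class to them, and where a whole thing is asked for, a point or a joint stands for the part that bears it (a point fixed in the world has none). Each returns a list of dicts, best first, with "score" (0 to 1); they miss things now and then, are a little off and sometimes report something else, mostly with a low value. They report only what shows in the picture. A call takes as long as a camera call.
- ctrl.outline_of(thing, camera): "region" (384x512 bool, what is visible of it).
- ctrl.place_of(thing, camera): "at" ([x, y, z] in m, in world coordinates, good to about 4 mm: a listed point, or the origin of a listed thing).
The state is a dict: "time_s": time; "qpos": joint angles; "joint_vel": joint speeds; "tau": joint torques, N m; "ee_pos": TCP position; "eef_rot": TCP orientation; "force": force on the tool from outside, world axes, zero at the start; "moment": the same for the moment, N m; "grip_width": finger opening in m; "grip_force": force on a finger pad.
Only numpy, scipy, OpenCV 4.12 (cv2) and the standard library are available. Lean on these libraries where they do the work, as an engineer would, in place of code of your own. Each camera call takes 0.05 s, during which the arm holds its last target. There are 200 camera calls.

### The job

Check the switch of the grinder with the orange paddle: flip its yellow lock-off lever fully forward, towards the burr, then squeeze the orange paddle flush against the grinder's body, keep it squeezed for about a second and let it spring back out. Leave the lock-off lever forward, and do not touch the grinder with the blue paddle.

Things in the scene. Friction and masses are not known exactly. Their poses are not given: they have to be found in the camera images.
- orange_grinder: Grinder to check: orange paddle and band. Fixed. Origin: under the centre of its base plate (205 x 90 mm), on the bench; x forward along the tool to the dark burr, y to the paddle's side (left), z up. Steel barrel 36 mm thick, axis at y 0, z 62. Brass inlet at rear. Two clamp blocks, x -98 to -80 and 60 to 78, 46 wide, 98 high with bolts. Squeeze at x -40, z 60, fingers on paddle and barrel's far side (y -18).
- lock_orange_grinder (a joint): Yellow lever: 0 back (locked), 1.45 forward at its stop; stays where left (3 N moves it). Tab 36 mm long, 5 thick, z 53 to 71, on an upright pin on the paddle at grinder x 4, y 31. Sticks out sideways (+y), leaning 17 deg back of square when locked (tip x -7, y 67), forward 66 deg when flipped (tip x 39, y 46). Sweep it forward with a finger just outside the paddle. Blocks the paddle until well forward.
- paddle_orange_grinder (a joint): Orange paddle: 0 released, 0.14 rad flush; spring return, flush takes 8 N at x -40. Plate 115 mm long, 4 thick, 24 high (z 50 to 74), on the barrel's +y side, on an upright pin at grinder x 50, y 21, running back from it to x -64. At x -40 its outer face is at y 36 released, 23 flush. Switch is on from 0.10.
- blue_grinder: Bystander, not to be touched: the same grinder with blue paddle and blue band, in the same holder, same origin, axes and sizes.

How it is judged:
On the way, in this order (a step that is already met when the one before it is completed fails the run):
1. the lock-off lever of the orange grinder is flipped forward, the paddle still released (value of joint lock_orange_grinder above 1.15 rad and value of joint paddle_orange_grinder below 0.07 rad), for 0.1 s.
2. the orange paddle is kept squeezed against the body (value of joint paddle_orange_grinder above 0.1 rad and value of joint lock_orange_grinder above 1.15 rad), for 0.5 s.
At the end, for the whole second after the job is handed in: The orange grinder's lock-off lever is left forward (above 1.15 of 1.45 rad), and its paddle, after being squeezed past 0.10 of 0.14 rad for half a second, has sprung back out (below 0.03 rad) (value of joint lock_orange_grinder above 1.15 rad and value of joint paddle_orange_grinder below 0.03 rad); the robot touches nothing.
It fails at once if the robot touches the blue grinder or its holder (over 2 N) (contact force between any of the fingers, the arm and blue_grinder above 2 N).
It also fails if it takes over 38 s, if anything falls off the work surface, if the arm or the gripper's body presses on something with over 40 N, if the wrist force passes 120 N, or if a joint passes its speed limit or range.

## Working session

There is one attempt and no reset: what is moved stays moved. The work goes in short steps, Python scripts to look and compute and a tool call to move; the robot and the scene stay as the last step left them, time stands still between calls to the robot, and variables do not carry over. Pictures are saved under pics/ and viewed, at most 10 in all, crops included, and the job is handed in when it is done.

Besides the shell and the picture viewer there is one more tool, called after "Emit:" by a JSON object that holds its "api" and its "payload", one argument or row to a line. carry_out: Moves the arm, as the interface text tells. Its arguments: {"type":"object","properties":{"commands":{"type":"array","items":{"type":"array"}},"squeeze":{"type":"number"}},"required":["commands"]}

```bash
mkdir -p pics; python3 - <<'E'
from station import ctrl
import cv2,numpy as np
for c in("top","side"):
    d=ctrl.camera(c); cv2.imwrite(f"pics/{c}1.png",d["img"])
    np.savez(f"{c}.npz",**d)
    for t in("orange_grinder","blue_grinder","lock_orange_grinder","paddle_orange_grinder"):
        try: print(c,t,[(np.round(x["at"],3),round(x["score"],2)) for x in ctrl.place_of(t,c)][:2])
        except Exception as e: print(c,t,e)
        try:
            for x in ctrl.outline_of(t,c)[:2]:
                v,u=np.nonzero(x["region"]); print('  outl',round(x["score"],2),u.mean().round(),v.mean().round(),len(u))
        except Exception as e: print(e)
print(ctrl.get_obs(),ctrl.grip_depth)
E
```

```text
top orange_grinder [(array([ 0.583, -0.185,  0.001]), 0.83), (array([0.575, 0.213, 0.   ]), 0.68)]
  outl 0.87 348.0 188.0 4825
  outl 0.62 149.0 215.0 5205
top blue_grinder [(array([ 0.576,  0.212, -0.002]), 0.8)]
  outl 0.61 149.0 216.0 5353
top lock_orange_grinder it knows: blue_grinder, orange_grinder
top paddle_orange_grinder it knows: blue_grinder, orange_grinder
  outl 0.54 334.0 183.0 246
side orange_grinder [(array([ 0.582, -0.19 ,  0.001]), 0.71)]
  outl 0.68 268.0 279.0 9870
side blue_grinder [(array([0.575, 0.216, 0.002]), 0.94)]
  outl 0.63 252.0 139.0 4077
side lock_orange_grinder it knows: blue_grinder, orange_grinder
side paddle_orange_grinder it knows: blue_grinder, orange_grinder
  outl 0.93 264.0 247.0 775
{'time_s': 0.7, 'qpos': array([-1.23361217e+00,  2.99856635e-01,  1.52098855e+00, -1.82820917e-05,
        1.32068051e+00, -6.66043457e-02]), 'joint_vel': array([ 0.00077607,  0.00268556, -0.00070523,  0.00051884, -0.00024973,
        0.00095501]), 'tau': array([-1.59672101e-03, -5.31579494e+01, -3.52880180e+01,  7.07680383e-02,
        2.13049434e-02, -4.02234525e-05]), 'ee_pos': array([ 0.21608876, -0.50577457,  0.18397423]), 'eef_rot': array([3.14152702e+00, 2.21306570e-05, 4.03793029e-01]), 'force': array([-0.13812897,  0.3870161 ,  0.93487695]), 'moment': array([ 0.03020568, -0.02746618,  0.00182237]), 'grip_force': 0.0, 'grip_width': 0.09378653841085977} -0.0188
```

```bash
python3 - <<'E'
import cv2,numpy as np
a=cv2.imread("pics/top1.png")[110:290,220:460]
cv2.imwrite("pics/topc.png",cv2.resize(a,None,fx=3.3,fy=3.3,interpolation=cv2.INTER_CUBIC))
E
```

```text
(no output)
```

View pics/topc.png

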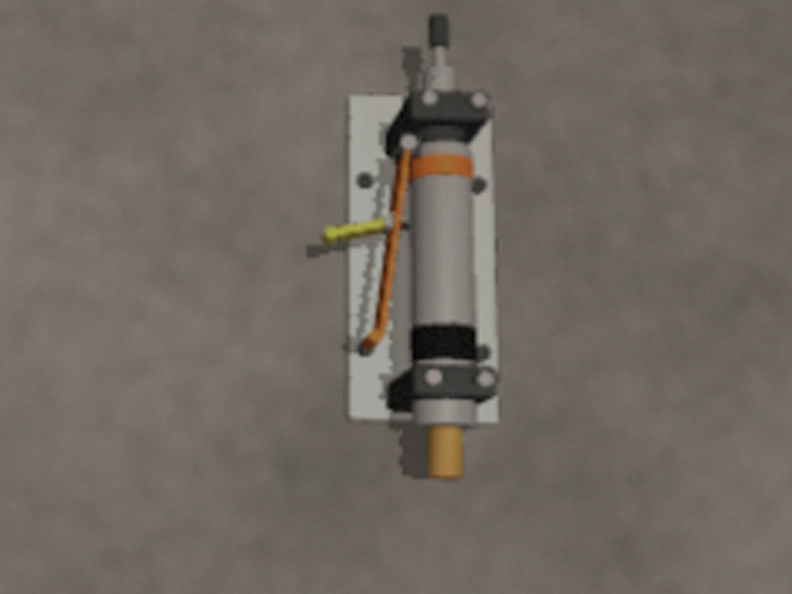

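View pics/side1.png

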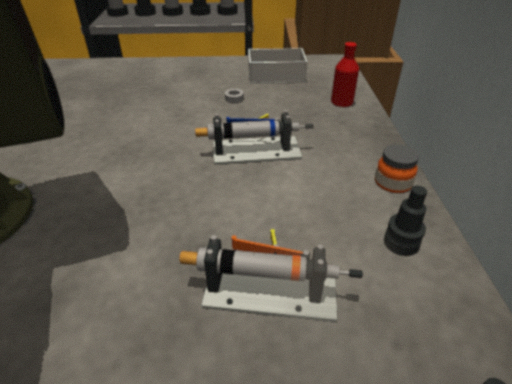

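The top crop shows the orange grinder with its burr up (+x) and paddle left (+y). Plate corners are at crop (348,96), (350,419) and (498,423). The barrel axis runs from (446,476) to (438,16), and the lever is locked, with its tip at about (325,237). The side view agrees, and the blue grinder is far off at +y.

```bash
cat >h.py <<'E'
import cv2,numpy as np
def ray(d,uv,z):
    R=cv2.Rodrigues(np.array(d["rvec"]))[0];t=np.array(d["tvec"]).ravel()
    r=R.T@np.linalg.inv(d["camera_matrix"])@np.array([uv[0],uv[1],1.]);o=-R.T@t
    return o+r*(z-o[2])/r[2]
def proj(d,P): return cv2.projectPoints(np.array(P,float),d["rvec"],d["tvec"],d["camera_matrix"],None)[0][:,0]
E
python3 - <<'E'
from h import *
d=dict(np.load("top.npz"))
f=lambda u,v,z:ray(d,(u/3.3+220-.35,v/3.3+110-.35),z)
for n,u,v,z in[("LT",348,96,.008),("LB",350,419,.008),("RB",498,423,.008),("inlet",446,476,.062),("burr",438,30,.062),("bar_lo",444,420,.062),("bar_hi",442,145,.062),("levertip",325,237,.071),("pin",408,142,.075)]:
    print(n,f(u,v,z).round(4))
# fit x,y,yaw
L=np.array([[.1025,.045,.008],[-.1025,.045,.008],[-.1025,-.045,.008],[-.007,.067,.071]])
px=np.array([(348,96),(350,419),(498,423),(323,237)])/3.3+[220-.35,110-.35]
from scipy.optimize import least_squares
def T(p,L):
    c,s=np.cos(p[2]),np.sin(p[2]);return np.c_[p[0]+c*L[:,0]-s*L[:,1],p[1]+s*L[:,0]+c*L[:,1],L[:,2]]
r=least_squares(lambda p:(proj(d,T(p,L))-px).ravel(),[.58,-.187,0]);print(r.x,r.fun.round(1))
E
```

```text
LT [ 0.6913 -0.16    0.008 ]
LB [ 0.4899 -0.1297  0.008 ]
RB [ 0.4772 -0.2172  0.008 ]
inlet [ 0.4475 -0.1677  0.062 ]
burr [ 0.7079 -0.2078  0.062 ]
bar_lo [ 0.4782 -0.1719  0.062 ]
bar_hi [ 0.6368 -0.198   0.062 ]
levertip [ 0.5879 -0.12    0.071 ]
pin [ 0.6371 -0.1752  0.075 ]
[ 0.5846021  -0.1881293  -0.14856673] [-0.6 -0.5 -0.6  0.1  0.2  0.3  1.1  0.1]
```

Emit:
{"api": "carry_out", "payload": {
  "commands": [
    [0,[0,0,0],[0,0,0.1847]],
    [0,[0,0,0],[0,0,0.1847]],
    [0,[0,0,0],[0,0,0.1847]],
    [0,[28,-36,0],[0,0,0]],
    [0,[28,-36,0],[0,0,0]],
    [0,[28,-36,0],[0,0,0]],
    [0,[28,-36,0],[0,0,0]],
    [0,[28,-36,0],[0,0,0]],
    [0,[28,-36,0],[0,0,0]],
    [0,[28,-36,0],[0,0,0]]
  ]
}}

```text
time_s: 1.95
ee_pos: [0.4486, -0.2848, 0.1841]
eef_rot: [3.141, -0.0, -0.15]
force: [-0.3, -1.0, -1.3]
grip_width: 0.0939
grip_force: 0.0
```

Emit:
{"api": "carry_out", "payload": {
  "commands": [
    [0,[28,-36,0],[0,0,0]],
    [0,[28,-36,0],[0,0,0]],
    [0,[28,-36,0],[0,0,0]],
    [0,[0,0,0],[0,0,0]]
  ]
}}

```text
time_s: 2.45
ee_pos: [0.5482, -0.1897, 0.1835]
eef_rot: [-3.141, 0.0, -0.147]
force: [-0.7, -0.3, -0.5]
grip_width: 0.0942
grip_force: 0.0
```

```bash
python3 - <<'E'
from h import *
from station import ctrl
d=ctrl.camera("wrist");np.savez("wrist.npz",**d)
o=ctrl.get_obs();print(o["ee_pos"],o["eef_rot"])
p=[.5846,-.1881,-.149];c,s=np.cos(p[2]),np.sin(p[2])
L=np.array([[.1025,.045,.008],[-.1025,.045,.008],[-.1025,-.045,.008],[.1025,-.045,.008],[-.007,.067,.071],[.004,.031,.071],[-.04,.036,.074],[.05,.021,.074],[-.098,0,.08],[.06,.023,.098],[.06,-.023,.098],[-.08,.023,.098],[-.08,-.023,.098]])
W=np.c_[p[0]+c*L[:,0]-s*L[:,1],p[1]+s*L[:,0]+c*L[:,1],L[:,2]]
R=cv2.Rodrigues(np.array(d["rvec"]))[0];C=W@R.T+np.array(d["tvec"]).ravel();K=d["camera_matrix"]
th=np.arctan2(np.hypot(C[:,0],C[:,1]),C[:,2]);ph=np.arctan2(C[:,1],C[:,0])
uv=np.c_[K[0,2]+K[0,0]*th*np.cos(ph),K[1,2]+K[1,1]*th*np.sin(ph)]
im=cv2.resize(d["img"],(800,600),interpolation=cv2.INTER_CUBIC)
for i,q in enumerate(uv*800/512):
    cv2.drawMarker(im,tuple(int(x) for x in q),(255,0,255),cv2.MARKER_CROSS,10,1)
print(uv.round(0).tolist())
cv2.imwrite("pics/w1.png",im)
E
```

```text
[ 0.54722278 -0.19091662  0.18358551] [-3.14152183e+00  5.57181740e-04 -1.48390228e-01]
[[211.0, 72.0], [214.0, 228.0], [280.0, 228.0], [283.0, 71.0], [184.0, 164.0], [217.0, 153.0], [213.0, 194.0], [225.0, 110.0], [246.0, 246.0], [221.0, 98.0], [269.0, 98.0], [223.0, 237.0], [268.0, 237.0]]
```

View pics/w1.png

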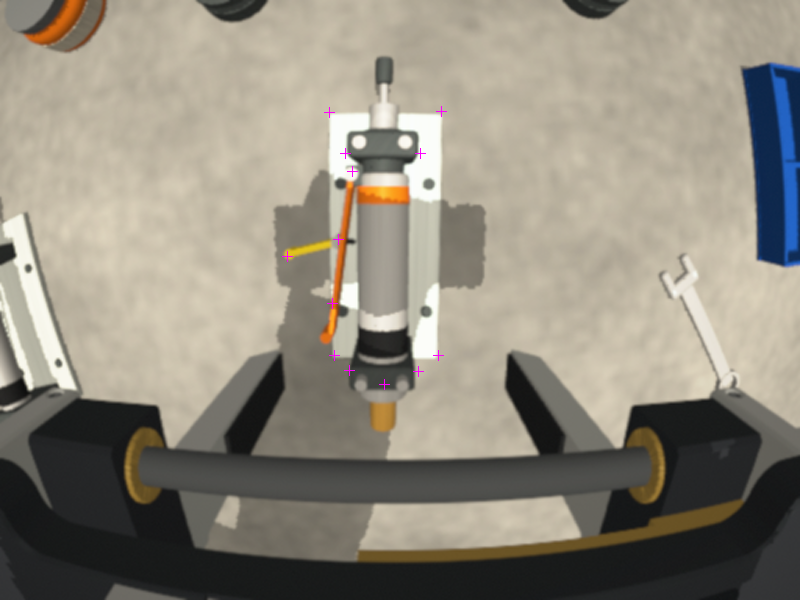

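The wrist overlay fits: the plate edges (329 and 441), the lever tip (288,256) and the paddle all lie on the predicted marks. I'll go down straddling the tool with the fingers open.

Emit:
{"api": "carry_out", "payload": {
  "commands": [
    [0,[6,-3,0],[0,0,0]],
    [0,[0,0,30],[0,0,0]],
    [0,[0,0,35],[0,0,0]],
    [0,[0,0,35],[0,0,0]],
    [0,[0,0,25],[0,0,0]],
    [0,[0,0,17],[0,0,0]],
    [0,[0,0,0],[0,0,0]],
    [0,[0,0,0],[0,0,0]]
  ]
}}

```text
time_s: 3.5
ee_pos: [0.5538, -0.1901, 0.0431]
eef_rot: [3.141, -0.002, -0.151]
force: [0.3, 0.0, 0.2]
grip_width: 0.0941
grip_force: 0.0
```

```bash
cat > st.py <<'E'
from h import *
from station import ctrl
o=ctrl.get_obs();e=o["ee_pos"];c,s=np.cos(-.149),np.sin(-.149)
d=e[:2]-[.5846,-.1881];print("local mm",(c*d[0]+s*d[1])*1e3,(-s*d[0]+c*d[1])*1e3,e[2]*1e3,"yaw",o["eef_rot"][2],"F",o["force"].round(1),o["time_s"],o["grip_width"])
E
python3 st.py
```

```text
local mm -30.20072892802874 -6.541086561074558 43.076462380848255 yaw -0.1506362514523516 F [0.3 0.  0.2] 3.5 0.09413220331192086
```

Emit:
{"api": "carry_out", "payload": {
  "commands": [
    [0,[5,-1,1],[0,0,0]],
    [0,[5,0,1],[0,0,0]],
    [0,[4,0,0],[0,0,0]],
    [0,[4,0,0],[0,0,0]],
    [0,[4,0,0],[0,0,0]],
    [0,[4,0,0],[0,0,0]],
    [0,[4,0,0],[0,0,0]],
    [0,[3,0,0],[0,0,0]],
    [0,[0,0,0],[0,0,0]]
  ]
}}

```text
time_s: 4.62
ee_pos: [0.5862, -0.1937, 0.0398]
eef_rot: [3.142, -0.0, -0.15]
force: [-1.8, 0.1, 0.4]
grip_width: 0.0937
grip_force: 0.7
```

```bash
python3 st.py
```

```text
local mm 2.4089019302078443 -5.336034748011827 39.849176976531346 yaw -0.15042092427654508 F [-1.8  0.1  0.4] 4.625 0.09367194360262367
```

Contact of about 2 N fits the lever turning. I'll continue forward.

Emit:
{"api": "carry_out", "payload": {
  "commands": [
    [0,[2,0,0],[0,0,0]],
    [0,[2,0,0],[0,0,0]],
    [0,[2,0,0],[0,0,0]],
    [0,[2,0,0],[0,0,0]],
    [0,[0,0,0],[0,0,0]]
  ]
}}

```text
time_s: 5.25
ee_pos: [0.5942, -0.1948, 0.04]
eef_rot: [-3.142, -0.001, -0.15]
force: [-1.4, 1.2, 0.5]
grip_width: 0.0944
grip_force: 0.8
```

```bash
python3 st.py;  python3 - <<'E'
from h import *
from station import ctrl
d=ctrl.camera("wrist");cv2.imwrite("pics/w2.png",cv2.resize(d["img"][130:384,100:400],(780,660))[:600])
E
```

```text
local mm 10.515488271740319 -5.221354562540467 40.020854051577416 yaw -0.1503432518482719 F [-1.4  1.2  0.5] 5.25 0.0943621274905765
```

View pics/w2.png

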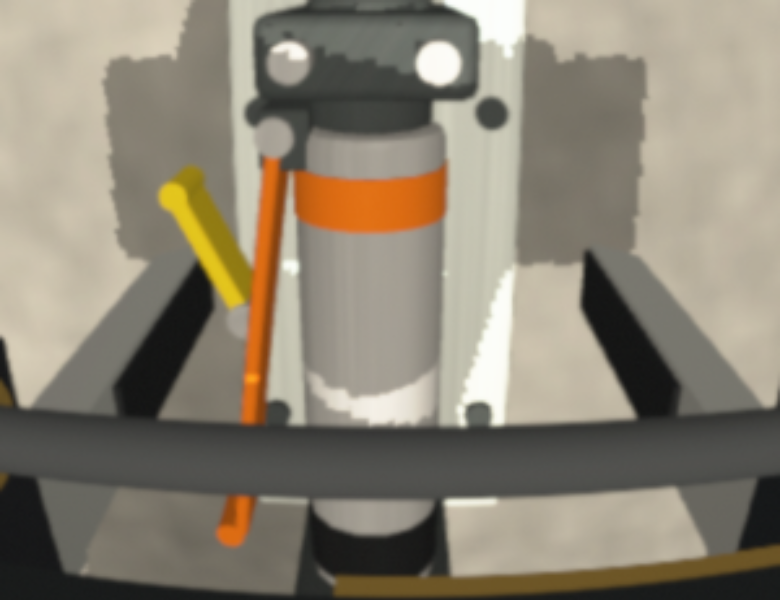

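The lever now points forward from its pin at (240,305) to its tip at (173,195), about 59° forward of square. The stop is at 66°, so I'll push a little further.

Emit:
{"api": "carry_out", "payload": {
  "commands": [
    [0,[2,0,0],[0,0,0]],
    [0,[1,0,0],[0,0,0]],
    [0,[1,0,0],[0,0,0]],
    [0,[0,0,0],[0,0,0]]
  ]
}}

```text
time_s: 5.8
ee_pos: [0.5976, -0.1951, 0.0398]
eef_rot: [-3.141, 0.001, -0.15]
force: [-4.7, 3.1, 0.1]
grip_width: 0.0936
grip_force: 2.3
```

```bash
python3 st.py
```

```text
local mm 13.8702703871319 -4.982594449755478 39.77103440855172 yaw -0.15003439459626922 F [-4.7  3.1  0.1] 5.8 0.09364821420591657
```

The force rose to about 5.6 N, so the lever is at its stop. I'll back off to x -40, centre on y +1, then squeeze.

Emit:
{"api": "carry_out", "payload": {
  "commands": [
    [0,[-10,0,0],[0,0,0]],
    [0,[-15,0,0],[0,0,0]],
    [0,[-15,0,0],[0,0,0]],
    [0,[-14,-3,0],[0,0,0]],
    [0,[0,-3,0],[0,0,0]],
    [0,[0,0,0],[0,0,0]]
  ]
}}

```text
time_s: 6.55
ee_pos: [0.5459, -0.1815, 0.0403]
eef_rot: [3.141, -0.001, -0.15]
force: [-0.3, -0.2, 0.5]
grip_width: 0.0937
grip_force: 0.0
```

```bash
python3 st.py
```

```text
local mm -39.26639415956457 0.8021070344846276 40.26353501582506 yaw -0.15020523276341713 F [-0.3 -0.2  0.5] 6.55 0.09369765898196587
```

Emit:
{"api": "carry_out", "payload": {
  "commands": [
    [1,[0,0,0],[0,0,0]],
    [1,[0,0,0],[0,0,0]],
    [1,[0,0,0],[0,0,0]],
    [1,[0,0,0],[0,0,0]],
    [1,[0,0,0],[0,0,0]],
    [1,[0,0,0],[0,0,0]]
  ],
  "squeeze": 25
}}

```text
time_s: 7.3
ee_pos: [0.5451, -0.1784, 0.0396]
eef_rot: [-3.137, 0.002, -0.15]
force: [-0.5, 15.6, 2.8]
grip_width: 0.0397
grip_force: 25.0
```

```bash
python3 st.py;  python3 - <<'E'
from h import *
from station import ctrl
d=ctrl.camera("wrist");cv2.imwrite("pics/w3.png",cv2.resize(d["img"][130:384,100:400],(780,660))[:600])
E
```

```text
local mm -40.455862159450334 3.6961072748451405 39.56018945836586 yaw -0.1502320525248011 F [-0.5 15.6  2.8] 7.3 0.03966188561506946
```

View pics/w3.png

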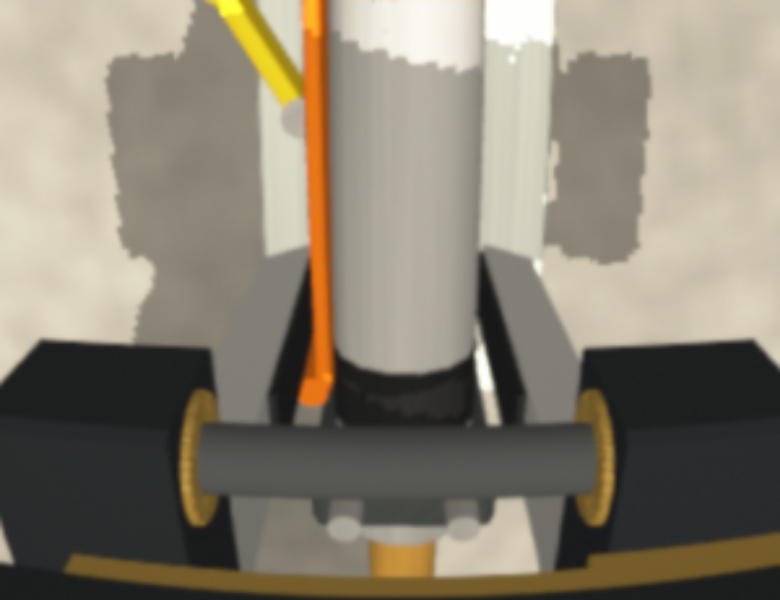

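The paddle lies flush along the barrel (column ~325) with the lever still forward. The opening of 40 mm matches flush (41 mm). I'll hold, release and lift.

Emit:
{"api": "carry_out", "payload": {
  "commands": [
    [1,[0,0,0],[0,0,0]],
    [1,[0,0,0],[0,0,0]],
    [1,[0,0,0],[0,0,0]],
    [1,[0,0,0],[0,0,0]],
    [1,[0,0,0],[0,0,0]],
    [1,[0,0,0],[0,0,0]],
    [1,[0,0,0],[0,0,0]]
  ]
}}

```text
time_s: 8.22
ee_pos: [0.5451, -0.1785, 0.0396]
eef_rot: [-3.137, 0.002, -0.15]
force: [-1.6, 20.4, 2.8]
grip_width: 0.0393
grip_force: 25.0
```

Emit:
{"api": "carry_out", "payload": {
  "commands": [
    [0,[0,0,0],[0,0,0]],
    [0,[0,0,0],[0,0,0]],
    [0,[0,0,0],[0,0,0]],
    [0,[0,0,0],[0,0,0]],
    [0,[0,0,0],[0,0,0]],
    [0,[0,0,0],[0,0,0]],
    [0,[0,0,0],[0,0,0]]
  ]
}}

```text
time_s: 9.1
ee_pos: [0.5453, -0.1816, 0.04]
eef_rot: [3.141, -0.0, -0.15]
force: [-0.8, -0.5, 0.1]
grip_width: 0.094
grip_force: 0.0
```

Emit:
{"api": "carry_out", "payload": {
  "commands": [
    [0,[0,0,-20],[0,0,0]],
    [0,[0,0,-30],[0,0,0]],
    [0,[0,0,-35],[0,0,0]],
    [0,[0,0,-35],[0,0,0]],
    [0,[0,0,-20],[0,0,0]],
    [0,[0,0,0],[0,0,0]],
    [0,[0,0,0],[0,0,0]]
  ]
}}

```text
time_s: 9.98
ee_pos: [0.545, -0.1813, 0.1787]
eef_rot: [-3.141, 0.001, -0.15]
force: [0.8, 0.2, 0.3]
grip_width: 0.0942
grip_force: 0.0
```

```bash
python3 st.py;  python3 - <<'E'
from h import *
from station import ctrl
d=ctrl.camera("wrist");cv2.imwrite("pics/w4.png",cv2.resize(d["img"][50:280,120:400],(730,600)))
E
```

```text
local mm -40.20477205099152 0.8479784553882332 178.74891857522115 yaw -0.15032517072802332 F [0.8 0.2 0.3] 9.975 0.09419637055927413
```

View pics/w4.png

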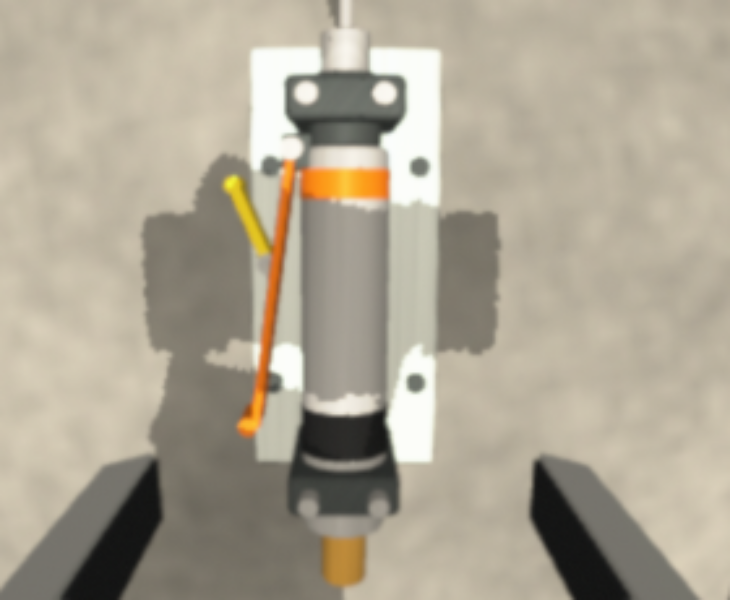

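The paddle has sprung out (tail at (248,428)), the lever is still forward (tip at (232,184)), and the gripper is clear.

```bash
python3 -c "
from station import ctrl
print(ctrl.hand_in())"
```

```text
the job is handed in; nothing more can be done
None
```

I flipped the orange grinder's lock-off lever forward to its stop, squeezed the paddle flush for about a second, and let it spring back out. The lever was left forward, the blue grinder was not touched, and the job was handed in at about 10 s (no verdict was returned).

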